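# Press a machined block home in a locating corner

### The arm

A 6-joint arm with a two-finger parallel gripper is mounted at the origin on the work surface. World frame = base frame: x ahead of the robot, y to its left, z up, the work surface at z = 0. Lengths are in m, angles in rad, forces in N, time in s.
With the tool pointing down it reaches from about 0.35 to 0.8 m from the base axis. Payload 7.3 kg.
Tool frame: the origin (TCP) lies at the very end of the fingers, on their centre line; the grasp point (between the pads) lies 19 mm behind it (ctrl.grip_depth is the distance from the TCP to the grasp point, in m); z points along the fingers, y is the line along which they close (so a half turn about z gives the same grasp; the last joint's range is limited). The gripper opens to 85 mm and grips with 20 to 120 N. Pads are 22 mm wide; open, the fingers measure 114 mm over their backs; the gripper's body (76 mm by 85 mm) begins 54 mm behind the grasp point. The pads swing forward as they close: fully open they stand 13 mm farther back than shut.
Start: joints at [1.126, 0.342, 1.524, -0, 1.275, -0.146], TCP at [0.155, 0.502, 0.231] pointing down, gripper open.
Joint ranges: [-2.53, 2.53], [-0.77, 2.02], [0.04, 2.7], [-1, 4.14], [0.28, 2.66], [-3.11, 3.11]. Speed limits (rad/s): [2.57, 2.57, 3.14, 3.14, 3.14, 3.14].

### API

Orientations are given as a rotation vector (axis times angle).
In Python, from rig import ctrl, eyes, job gives the robot as it stands.
- The arm moves only by the tool servo_tool, never from a script. Its argument "steps" is a list of rows, each an object with "twist": the turn, a rotation vector about the world's x, y, z in rad, a list of three; "linear": the shift along the world's x, y, z in m, a list of three; "hand": the closure, from -1 (fully open) to 1 (shut), so that 0 is half open. A call has 1 to 5 rows; each row shifts and turns the commanded pose from where the row before left it; what a row does not reach is not made up. A row lasts 1/8 s, in which the tool goes at most 62.5 mm and 10.7 degrees, less where a joint would pass 70% of its speed; a pose out of reach is approached as far as the arm can. A call is refused whole if a number of a shift passes 0.0625 or a number of a turn 0.188, either way. A call with a gripper value outside its range is refused whole. The fingers move at their own pace and stop on an object; "newtons" is the grip in N (left out, the last holds). Time passes only in rows, so rows that do not move let the fingers close. It gives the time, the measured TCP pose, the force, the opening and the grip force at its end, in the units of the state.
- ctrl.get_state(): the state, without advancing time (a new reading comes with each control period).
- eyes.camera(name): name is "side" or "top" or "wrist"; returns (picture, depth): 480x640x3 uint8, red, green, blue; 480x640 float32, m along the optical axis (not along the pixel's ray), 0 where there is no reading.
- eyes.get_calibration(name): a dict with "mtx" (3x3 intrinsics, pixels), "R" (3x3) and "t" (3): a world point X has camera coordinates R X + t; the wrist camera has in their place "mount" (4x4, takes a point from camera to tool coordinates, whose origin is the TCP and whose axes are the flange's). Camera axes: x right, y down, z forward; pixel columns grow to the right and rows downward; lengths in m; the calibration is good to about 2 mm. A picture is of the moment at which its call begins: read the wrist's pose just before it. get_calibration takes no time and is no camera call.
- job.job_done(): hands the job in; it is judged then, once.
The state is a dict: "clock": time; "joints": joint angles; "dq": joint speeds; "joint_efforts": joint torques, N m; "eef_pos": TCP position; "tool_rot": TCP orientation; "contact_force": force on the tool from outside, world axes, zero at the start; "torque": the same for the moment, N m; "finger_gap": opening from 0.0 (shut) to 1.0 (fully open); "grip_force": force on a finger pad.
Only numpy, scipy, OpenCV 4.12 (cv2) and the standard library are available. Lean on these libraries where they do the work, as an engineer would, in place of code of your own. Each camera call takes 0.05 s, during which the arm holds its last target. There are 200 camera calls.

### The job

Take the grey lid off the blue parts tub by its orange tab: tip it up first with its far edge still resting on the rim, then lift it off, lay it flat in the middle of the black rubber mat, tab upwards, and let go of it. Then take the aluminium block out of the tub, stand it upright and flat on the dark fixture plate and press it firmly into the corner, its long side against the red stop and its end against the yellow stop at the same time. Finish while still holding the block pressed against both stops, and leave the other parts and tools on the bench where they are.

Things in the scene. Friction and masses are not known exactly. Their poses are not given: they have to be found in the camera images.
- tub: Open-topped blue plastic tub, fixed to the bench, 158 (x) x 148 (y) x 60 mm high, walls and floor 4 mm. Origin: centre of its underside, on the bench; x points from the tab side of the lid to the far side, z up.
- lid: Loose grey lid on the tub's rim, about 0.13 kg: plate 166 (x) x 156 (y) x 5 mm, lip underneath 5 mm deep that sits inside the rim with 3 mm play. Origin: centre of the plate's underside (60 mm up when seated; 5 mm above the surface when the lid lies flat on its lip); z up. Orange tab near its -x edge; the +x edge is the far edge.
- lid_tab (a point): Top middle of the lid's upright orange tab, at (-70, 0, 41) mm in the lid's frame. The tab is 10 mm thick (along the lid's x), 36 mm wide (along y) and stands 36 mm above the plate's top; its two broad faces are pinched along the lid's x.
- lid_far_edge (a point): Middle of the lid's far edge, at its underside: (83, 0, 0) mm in the lid's frame; the tub's outer rim, about which the lid tips, lies 4 mm inside it.
- block: Loose machined aluminium block, 60 (x, long) x 44 (y) x 50 mm high, about 0.25 to 0.45 kg, with a dark round bore mark in its top; a half turn makes no difference. It stands upright inside the tub under the lid, roughly in the middle. Origin: centre of its underside; z up.
- fixture: Dark steel fixture plate fixed to the bench, 150 (x) x 130 (y) x 12 mm. Origin: centre of its underside; z up. Two stops on its top form a corner towards its +x and +y. Plate and stops are ground and oiled: the block slides on them easily (friction about 0.25).
- long_stop: Rigid red bar on the fixture plate, 90 (along the fixture's x) x 14 x 16 mm high above the plate. Origin: centre of its underside, on the plate's top, at (0, 42, 12) mm in the fixture's frame, same axes. Its inner face looks along the fixture's -y.
- end_stop: Rigid yellow bar on the fixture plate, 14 x 50 (along the fixture's y) x 16 mm high above the plate. Origin: centre of its underside, on the plate's top, at (52, 5, 12) mm in the fixture's frame, same axes. Its inner face looks along the fixture's -x. A gap of 5 mm separates it from the red stop.
- corner_seat (a point): Where the centre of the block's underside lies when the block is home against both stops: on the plate's top at (15, 13, 12) mm in the fixture's frame, with the axes of the fixture (the block's long x along the fixture's x, either way round). A firm push is some 10 to 20 N towards each stop, as friction on the plate and the other stop takes a part.
- mat: Flat black rubber mat, fixed, 200 x 190 x 3 mm, empty: the place for the lid. Origin: centre of its underside.
- wrench: Bystander: loose steel wrench, 150 mm long, lying at the back.
- slotted_block: Bystander: loose steel block with a slot in its top, 50 x 36 x 30 mm.
- collar: Bystander: loose steel ring 44 mm across, 20 mm high.
- brass_block: Bystander: loose brass block 45 x 30 x 25 mm.
- screwdriver: Bystander: loose screwdriver 190 mm long, lying at the back.
- stud: Bystander: loose steel stud on a 36 mm foot, 50 mm high.
Things that resemble listed ones, but are neither listed nor needed, are in the scene too. There is more than one size of the lid; the one meant has the size given above.

How it is judged:
On the way, in this order (a step that is already met when the one before it is completed fails the run):
1. the lid is tipped up by at least 0.12 rad (7 degrees) with its far edge still within 12 mm of rim height and above the tub (angle between lid's own z axis and vertical above 0.12 rad and z of lid_far_edge in the frame of tub between 0.05 and 0.072 m and z of lid_tab in the frame of tub above 0.11 m and horizontal distance between lid and tub below 0.03 m), for 0.1 s.
2. the lid lies flat on the mat, released, its centre within 50 mm of the mat's (horizontal distance between lid and mat below 0.05 m and height (world z) of lid below 0.014 m and angle between lid's own z axis and vertical below 0.08 rad and contact force between lid and the fingers below 0.1 N), for 0.2 s.
At the end, for the whole second after the job is handed in: Lid flat and released on the mat, centres within 50 mm. Block upright, underside within 2.5 mm of the plate, square to the stops (0.05 rad), within 4 mm of the corner seat, held by the fingers with over 2.5 N on each stop (all of step 2 and contact force between block and long_stop above 2.5 N and contact force between block and end_stop above 2.5 N and contact force between block and the fingers above 1 N and horizontal distance between block and corner_seat below 0.004 m and z of block in the frame of fixture between 0.009 and 0.0145 m and angle between the x axis of block and the x axis of fixture, either way round below 0.05 rad and angle between block's own z axis and vertical below 0.05 rad); the arm keeps its last pose, push and grip.
It fails at once if a bystander is moved more than 25 mm (distance of any of wrench, slotted_block, collar, brass_block, screwdriver, stud from where it was at the start of the episode above 0.025 m).
It also fails if it takes over 69 s, if anything falls off the work surface, if the arm or the gripper's body presses on something with over 40 N, if the wrist force passes 120 N, or if a joint passes its speed limit or range.

## Working session

There is one attempt and no reset: what is moved stays moved. The work goes in short steps, Python scripts to look and compute and a tool call to move; the robot and the scene stay as the last step left them, time stands still between calls to the robot, and variables do not carry over. Pictures are saved under pics/ and viewed, at most 10 in all, crops included, and the job is handed in when it is done.

Besides the shell and the picture viewer there is one more tool, called after ">>>" by a JSON object that holds its "fn" and its "kwargs", one argument or row to a line. servo_tool: Moves the arm, as the interface text tells. Its arguments: {"type":"object","properties":{"steps":{"type":"array","items":{"type":"object","properties":{"twist":{"type":"array","items":{"type":"number"}},"linear":{"type":"array","items":{"type":"number"}},"hand":{"type":"number"}}}},"newtons":{"type":"number"}},"required":["steps"]}

```bash
ls; mkdir -p pics; cat > h.py <<'E'
import numpy as np, cv2
from rig import ctrl, eyes, job
from scipy.spatial.transform import Rotation as Ro
def cam(name):
    s=ctrl.get_state(); p,d=eyes.camera(name); c=eyes.get_calibration(name)
    K=np.array(c["mtx"])
    if name=="wrist":
        T=np.eye(4);T[:3,:3]=Ro.from_rotvec(s["tool_rot"]).as_matrix();T[:3,3]=s["eef_pos"]
        W=T@np.array(c["mount"])
    else:
        W=np.eye(4);R=np.array(c["R"]);W[:3,:3]=R.T;W[:3,3]=-R.T@np.array(c["t"])
    return p,d,K,W
def world(uv,d,K,W):
    uv=np.atleast_2d(uv).astype(float);z=np.array([d[int(v),int(u)] for u,v in uv])
    c=np.c_[(uv[:,0]-K[0,2])/K[0,0]*z,(uv[:,1]-K[1,2])/K[1,1]*z,z]
    return c@W[:3,:3].T+W[:3,3]
def plane(uv,h,K,W):
    uv=np.atleast_2d(uv).astype(float)
    r=np.c_[(uv[:,0]-K[0,2])/K[0,0],(uv[:,1]-K[1,2])/K[1,1],np.ones(len(uv))]@W[:3,:3].T
    return W[:3,3]+r*((h-W[2,3])/r[:,2])[:,None]
def cloud(d,K,W):
    v,u=np.mgrid[:480,:640];z=d
    return np.stack([(u-K[0,2])/K[0,0]*z,(v-K[1,2])/K[1,1]*z,z],-1)@W[:3,:3].T+W[:3,3]
def save(n,p): cv2.imwrite("pics/"+n,p[...,::-1])
E
python3 - <<'E'
from h import *
for n in("top","side"):
    p,d,K,W=cam(n); save(n+"1.png",p); np.savez(n+"1.npz",p=p,d=d,K=K,W=W); print(n,W.round(3).tolist(),K.round(1).tolist(),(d==0).mean())
print(ctrl.get_state(), eyes.get_calibration("wrist")["mount"])
E
```

```text
pics
top [[-0.011, -0.994, 0.105, 0.323], [-1.0, 0.012, 0.009, 0.062], [-0.011, -0.105, -0.994, 1.498], [0.0, 0.0, 0.0, 1.0]] [[599.1, 0.0, 303.6], [0.0, 599.1, 245.4], [0.0, 0.0, 1.0]] 0.004124348958333334
side [[0.923, -0.212, 0.32, 0.146], [-0.384, -0.542, 0.748, -0.687], [0.015, -0.813, -0.582, 0.672], [0.0, 0.0, 0.0, 1.0]] [[500.1, 0.0, 309.3], [0.0, 500.1, 235.8], [0.0, 0.0, 1.0]] 0.004055989583333333
{'clock': 0.1, 'joints': array([ 1.12596641e+00,  3.42656675e-01,  1.52489480e+00, -7.83755486e-06,
        1.27539453e+00, -1.46026395e-01]), 'dq': array([-0.00017059, -0.0003551 , -0.0018668 ,  0.00030526,  0.00214276,
        0.00112194]), 'joint_efforts': array([ 1.43584435e-03, -4.34457707e+01, -2.46490932e+01, -2.49234226e-04,
        4.80156057e-03, -1.94792833e-06]), 'eef_pos': array([0.15439278, 0.50142537, 0.23070289]), 'tool_rot': array([-4.67554106e-01, -3.10621359e+00,  2.03692248e-03]), 'contact_force': array([ 0.06211153, -0.02239721, -0.40802517]), 'torque': array([0.03414743, 0.00987046, 0.00338047]), 'grip_force': 0.0, 'finger_gap': 1.003827631538248} [[-5.31383146e-04 -9.54746292e-01 -2.97420972e-01  7.56459810e-02]
 [ 9.99999743e-01 -6.50521132e-04  3.01591476e-04 -1.30103937e-04]
 [-4.81421972e-04 -2.97420736e-01  9.54746393e-01 -1.42641846e-01]
 [ 0.00000000e+00  0.00000000e+00  0.00000000e+00  1.00000000e+00]]
```

View pics/top1.png

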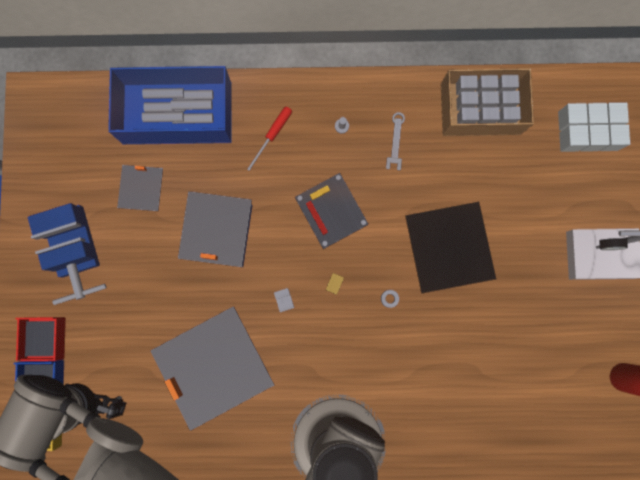

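View pics/side1.png

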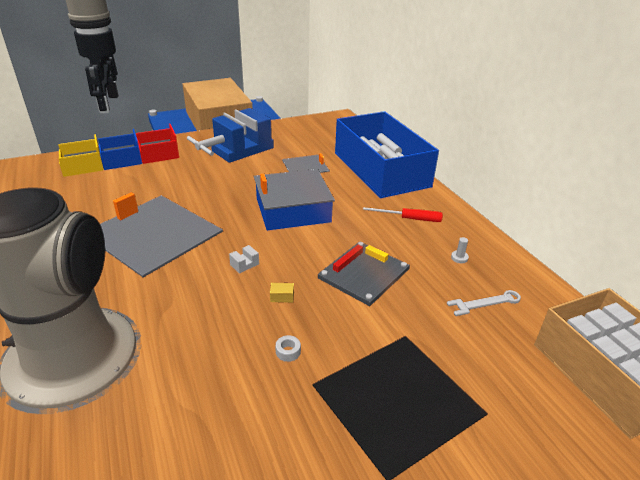

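Three lid-like plates appear in the top view: (215,229), (140,188) small and flat on the bench, and (212,367) large and flat on the bench. Only the first sits on the blue tub (side view 293,188), so I'll check its size and take a crop.

```bash
python3 - <<'E'
from h import *
z=np.load("top1.npz");p,d,K,W=[z[k] for k in "pdKW"]
C=cloud(d,K,W); hsv=cv2.cvtColor(p,cv2.COLOR_RGB2HSV)
def rect(name,m,h,box):
    mm=np.zeros(m.shape,np.uint8);x0,y0,x1,y1=box;mm[y0:y1,x0:x1]=m[y0:y1,x0:x1]
    mm=cv2.morphologyEx(mm,cv2.MORPH_OPEN,np.ones((2,2)))
    cs,_=cv2.findContours(mm,cv2.RETR_EXTERNAL,cv2.CHAIN_APPROX_NONE)
    c=max(cs,key=cv2.contourArea)[:,0]
    w=plane(c,h,K,W)[:,:2]
    r=cv2.minAreaRect((w*1000).astype(np.float32)); box=cv2.boxPoints(r)/1000
    q=C[mm>0]; print(name,np.round(r[0],1),np.round(r[1],1),round(r[2],1),"z",np.nanmedian(q[:,2]).round(4))
H,S,V=cv2.split(hsv)
grey=(S<60)&(V<140)
rect("lid",grey,0.065,(165,180,262,275))
rect("small",grey,0.005,(110,160,170,220)); rect("big",grey,0.01,(145,300,285,435))
org=(S>170)&(H>4)&(H<16)&(V>150)
rect("tab",org,0.101,(165,180,262,275))
rect("fixture",((S<80)&(V<110))|(S>190)&((H<5)|(H>172)|((H>20)&(H<32))),0.012,(285,165,375,255))
rect("red",(S>150)&((H<5)|(H>172)),0.028,(295,165,375,255))
rect("yellow",(S>150)&(H>20)&(H<32),0.028,(295,165,375,255))
rect("mat",(V<50),0.003,(390,190,510,300))
rect("brass",(S>120)&(H>18)&(H<32),0.025,(320,268,350,300))
save("c1.png",cv2.resize(p[160:310,160:510],None,fx=2.2,fy=2.2,interpolation=cv2.INTER_CUBIC))
E
```

```text
lid [515.  286.5] [158.2 164.8] 81.5 z 0.0659
small [630.6 487.9] [103.4 110.2] 84.4 z 0.0073
big [179.7 301.8] [216.  229.9] 27.5 z 0.0151
tab [445.4 298.2] [31.3  8.2] 82.2 z 0.1016
fixture [564.6   3.7] [149.1 129.2] 28.1 z 0.0132
red [544.5  40.9] [88.3 13.5] 27.6 z 0.0293
yellow [603.7  39.9] [13.4 28.7] 29.4 z 0.0276
mat [ 470.2 -292.8] [192.8 184. ] 10.0 z 0.0044
brass [381.4  -0.8] [28.6 44.6] 65.8 z 0.0258
```

View pics/c1.png

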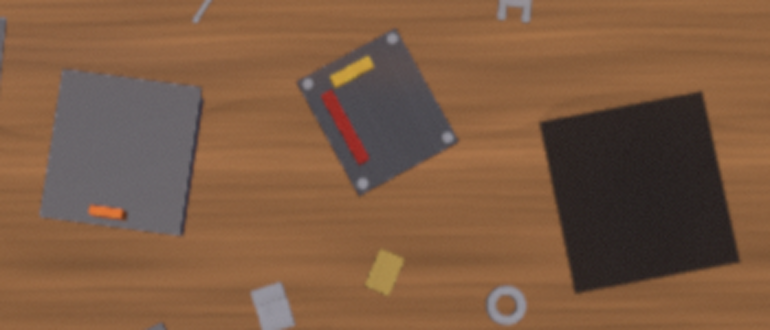

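The crop confirms it: the plate centred at (215,229) is 165 x 158 mm at 65 mm height, on the tub, with its tab at about (208,256). That's the lid meant. Next I move above the tab.

>>> {"fn": "servo_tool", "kwargs": {
  "steps": [
    {"linear": [0.029, -0.0204, -0.005], "twist": [0, 0, -0.142], "hand": -1},
    {"linear": [0.029, -0.0204, -0.005], "twist": [0, 0, -0.142], "hand": -1},
    {"linear": [0.029, -0.0204, -0.005], "twist": [0, 0, -0.142], "hand": -1},
    {"linear": [0.029, -0.0204, -0.005], "twist": [0, 0, -0.142], "hand": -1},
    {"linear": [0.029, -0.0204, -0.005], "twist": [0, 0, -0.142], "hand": -1}
  ],
  "newtons": 70
}}

```text
clock: 0.72
eef_pos: [0.3002, 0.3989, 0.2059]
tool_rot: [-1.525, -2.747, 0.001]
contact_force: [0.8, -0.1, -0.2]
finger_gap: 1.003
grip_force: 0.0
```

>>> {"fn": "servo_tool", "kwargs": {
  "steps": [
    {"linear": [0.029, -0.0204, -0.005], "twist": [0, 0, -0.142], "hand": -1},
    {"linear": [0.029, -0.0204, -0.005], "twist": [0, 0, -0.142], "hand": -1},
    {"linear": [0.029, -0.0204, -0.005], "twist": [0, 0, -0.142], "hand": -1},
    {"linear": [0.029, -0.0204, -0.005], "twist": [0, 0, -0.142], "hand": -1},
    {"linear": [0.029, -0.0204, -0.005], "twist": [0, 0, -0.142], "hand": -1}
  ]
}}

```text
clock: 1.35
eef_pos: [0.4452, 0.2969, 0.1808]
tool_rot: [-2.384, -2.045, 0.001]
contact_force: [0.4, 0.3, 0.0]
finger_gap: 1.001
grip_force: 0.0
```

```bash
cat >> h.py <<'E'
def st():
    s=ctrl.get_state();R=Ro.from_rotvec(s["tool_rot"]).as_matrix()
    print("t",round(s["clock"],2),"p",(s["eef_pos"]*1000).round(1),"tooly deg",np.degrees(np.arctan2(R[1,1],R[0,1])).round(1),"z",R[:,2].round(3),"F",s["contact_force"].round(1),"gap",round(s["finger_gap"],3),"grip",round(s["grip_force"],1),"j",s["joints"].round(2)); return s
E
python3 - <<'E'
from h import *
st(); p,d,K,W=cam("wrist"); H,S,V=cv2.split(cv2.cvtColor(p,cv2.COLOR_RGB2HSV))
C=cloud(d,K,W); m=(S>150)&(H>4)&(H<18)&(V>120)&(C[...,2]>0.095)&(C[...,2]<0.11)
print(m.sum()); r=cv2.minAreaRect((C[m][:,:2]*1000).astype(np.float32)); print(r, C[m].mean(0))
l=(S<60)&(abs(C[...,2]-.065)<.006); r=cv2.minAreaRect((C[l][:,:2]*1000).astype(np.float32)); print(r)
E
```

```text
t 1.35 p [445.2 296.9 180.8] tooly deg -8.8 z [-0.001 -0.    -1.   ] F [0.4 0.3 0. ] gap 1.001 grip 0.0 j [0.44 0.41 1.57 0.   1.16 0.6 ]
569
((451.9244689941406, 301.3842468261719), (36.05675506591797, 7.619274616241455), 81.78839874267578) [0.45238195 0.30228431 0.10082573]
((521.41455078125, 289.92803955078125), (154.04000854492188, 164.6350860595703), 81.19974517822266)
```

>>> {"fn": "servo_tool", "kwargs": {
  "steps": [
    {"linear": [0.003, 0.002, -0.035], "twist": [0, 0, 0.004], "hand": -1},
    {"linear": [0.002, 0.002, -0.035], "twist": [0, 0, 0], "hand": -1},
    {"linear": [0.001, 0, -0.023], "twist": [0, 0, 0], "hand": -0.6},
    {"linear": [0, 0, -0.015], "twist": [0, 0, 0], "hand": -0.2},
    {"linear": [0, 0, 0], "twist": [0, 0, 0], "hand": 0.2}
  ],
  "newtons": 70
}}

```text
clock: 2.02
eef_pos: [0.4499, 0.3016, 0.0724]
tool_rot: [-2.375, -2.056, 0.003]
contact_force: [0.1, -0.0, -0.7]
finger_gap: 0.407
grip_force: 0.0
```

>>> {"fn": "servo_tool", "kwargs": {
  "steps": [
    {"hand": 1, "linear": [0, 0, 0], "twist": [0, 0, 0]},
    {"hand": 1, "linear": [0, 0, 0], "twist": [0, 0, 0]},
    {"hand": 1, "linear": [0, 0, 0], "twist": [0, 0, 0]},
    {"hand": 1, "linear": [0, 0, 0], "twist": [0, 0, 0]}
  ]
}}

```text
clock: 2.52
eef_pos: [0.4512, 0.3021, 0.0745]
tool_rot: [2.375, 2.055, 0.004]
contact_force: [0.0, 0.4, 6.1]
finger_gap: 0.104
grip_force: 69.9
```

```bash
python3 -c "
from h import *
st()"
```

```text
t 2.52 p [451.2 302.1  74.5] tooly deg -8.2 z [ 0.002  0.001 -1.   ] F [0.  0.4 6.1] gap 0.104 grip 69.9 j [ 0.45  0.55  1.68 -0.    0.92  0.59]
```

>>> {"fn": "servo_tool", "kwargs": {
  "steps": [
    {"linear": [0.0007, -0.0001, 0.0067], "twist": [0.0064, 0.0446, 0], "hand": 1},
    {"linear": [0.001, -0.0001, 0.0067], "twist": [0.0064, 0.0446, 0], "hand": 1},
    {"linear": [0.0013, -0.0002, 0.0066], "twist": [0.0064, 0.0446, 0], "hand": 1},
    {"linear": [0.0016, -0.0002, 0.0065], "twist": [0.0064, 0.0446, 0], "hand": 1},
    {"linear": [0, 0, 0], "twist": [0, 0, 0], "hand": 1}
  ]
}}

```text
clock: 3.15
eef_pos: [0.4562, 0.3011, 0.1001]
tool_rot: [-2.27, -1.963, 0.175]
contact_force: [0.7, -0.0, -0.3]
finger_gap: 0.103
grip_force: 69.1
```

>>> {"fn": "servo_tool", "kwargs": {
  "steps": [
    {"linear": [0, 0, 0], "twist": [0, 0, 0], "hand": 1},
    {"linear": [0, 0, 0], "twist": [0, 0, 0], "hand": 1}
  ]
}}

```text
clock: 3.4
eef_pos: [0.4553, 0.3013, 0.0999]
tool_rot: [-2.269, -1.964, 0.176]
contact_force: [1.4, -1.1, 1.3]
finger_gap: 0.103
grip_force: 69.2
```

```bash
python3 - <<'E'
from h import *
s=st(); p,d,K,W=cam("side"); save("tip.png",cv2.resize(p[100:300,180:400],None,fx=2.5,fy=2.5)) 
z=np.load("side1.npz"); C=cloud(d,K,W); H,S,V=cv2.split(cv2.cvtColor(p,cv2.COLOR_RGB2HSV))
m=(S<70)&(V>60)&(C[...,0]>.47)&(C[...,0]<.60)&(C[...,1]>.22)&(C[...,1]<.36)&(C[...,2]>.05)&(C[...,2]<.1)
q=C[m]; A=np.c_[q[:,:2],np.ones(len(q))]; c=np.linalg.lstsq(A,q[:,2],rcond=None)[0]; print(len(q),c)
x=np.array([.99,-.143]);ctr=np.array([.521,.290]); 
for k in(-.07,0,.083): print(k,c[:2]@(ctr+k*x)+c[2])
E
```

```text
t 3.4 p [455.3 301.3  99.9] tooly deg -8.2 z [-0.176  0.025 -0.984] F [ 1.4 -1.1  1.3] gap 0.103 grip 69.2 j [0.39 0.59 1.52 0.1  1.19 0.49]
1390 [-0.17208039  0.02765631  0.16199278]
-0.07 0.09256123592329768
0 0.08035922533165986
0.083 0.0658911270587179
```

>>> {"fn": "servo_tool", "kwargs": {
  "steps": [
    {"linear": [0, 0, 0.015], "twist": [0, 0, 0], "hand": 1},
    {"linear": [0, 0, 0.025], "twist": [0, 0, 0], "hand": 1},
    {"linear": [0, 0, 0.03], "twist": [-0.0086, -0.0595, 0], "hand": 1},
    {"linear": [0, 0, 0.03], "twist": [-0.0086, -0.0595, 0], "hand": 1},
    {"linear": [0, 0, 0.02], "twist": [-0.0085, -0.0593, 0], "hand": 1}
  ]
}}

```text
clock: 4.08
eef_pos: [0.4546, 0.3012, 0.2219]
tool_rot: [2.375, 2.055, 0.003]
contact_force: [-0.4, -0.4, -1.7]
finger_gap: 0.11
grip_force: 68.9
```

>>> {"fn": "servo_tool", "kwargs": {
  "steps": [
    {"linear": [-0.0034, -0.03, 0], "twist": [0, 0, 0.0212], "hand": 1},
    {"linear": [-0.0034, -0.0424, 0], "twist": [0, 0, 0.0212], "hand": 1},
    {"linear": [-0.0034, -0.0424, 0], "twist": [0, 0, 0.0212], "hand": 1},
    {"linear": [-0.0034, -0.0424, 0], "twist": [0, 0, 0.0212], "hand": 1},
    {"linear": [-0.0034, -0.0424, 0], "twist": [0, 0, 0.0212], "hand": 1}
  ]
}}

```text
clock: 4.7
eef_pos: [0.437, 0.1005, 0.2203]
tool_rot: [-2.262, -2.18, 0.001]
contact_force: [0.9, -0.4, -2.4]
finger_gap: 0.102
grip_force: 68.9
```

>>> {"fn": "servo_tool", "kwargs": {
  "steps": [
    {"linear": [-0.0034, -0.0424, 0], "twist": [0, 0, 0.0212], "hand": 1},
    {"linear": [-0.0034, -0.0424, 0], "twist": [0, 0, 0.0212], "hand": 1},
    {"linear": [-0.0034, -0.0424, 0], "twist": [0, 0, 0.0212], "hand": 1},
    {"linear": [-0.0034, -0.0424, 0], "twist": [0, 0, 0.0212], "hand": 1},
    {"linear": [-0.0034, -0.0424, 0], "twist": [0, 0, 0.0212], "hand": 1}
  ]
}}

```text
clock: 5.32
eef_pos: [0.4202, -0.1112, 0.2204]
tool_rot: [-2.143, -2.296, 0.0]
contact_force: [-0.1, -0.7, -1.5]
finger_gap: 0.107
grip_force: 68.9
```

>>> {"fn": "servo_tool", "kwargs": {
  "steps": [
    {"linear": [-0.0034, -0.0424, 0], "twist": [0, 0, 0.0212], "hand": 1},
    {"linear": [-0.0034, -0.0424, 0], "twist": [0, 0, 0.0212], "hand": 1},
    {"linear": [-0.0034, -0.0424, 0], "twist": [0, 0, 0.0212], "hand": 1},
    {"linear": [-0.0034, -0.0424, -0.02], "twist": [0, 0, 0.0212], "hand": 1},
    {"linear": [-0.0034, -0.022, -0.03], "twist": [0, 0, 0.0212], "hand": 1}
  ]
}}

```text
clock: 5.95
eef_pos: [0.4039, -0.3039, 0.1704]
tool_rot: [2.02, 2.404, -0.001]
contact_force: [0.7, 0.2, -0.8]
finger_gap: 0.102
grip_force: 68.9
```

```bash
python3 - <<'E'
from h import *
s=st(); p,d,K,W=cam("top"); C=cloud(d,K,W); H,S,V=cv2.split(cv2.cvtColor(p,cv2.COLOR_RGB2HSV))
m=(C[...,0]>.35)&(C[...,0]<.62)&(C[...,1]<-.15)&(C[...,1]>-.45)&(C[...,2]>.1)&(C[...,2]<.165)&(S<80)
q=C[m]; print(len(q)); r=cv2.minAreaRect((q[:,:2]*1000).astype(np.float32)); print(r)
A=np.c_[q[:,:2],np.ones(len(q))]; c=np.linalg.lstsq(A,q[:,2],rcond=None)[0]; print(c)
# tub inside
save("t2.png",cv2.resize(p[160:320,160:520],None,fx=2.2,fy=2.2,interpolation=cv2.INTER_CUBIC))
np.savez("top2.npz",p=p,d=d,K=K,W=W)
E
```

```text
t 5.95 p [ 403.9 -303.9  170.4] tooly deg 9.9 z [ 0.001 -0.001 -1.   ] F [ 0.7  0.2 -0.8] gap 0.102 grip 68.9 j [-0.8   0.37  1.67 -0.    1.1  -0.97]
3235
((471.2972412109375, -293.44635009765625), (166.65573120117188, 157.69467163085938), 9.607769966125488)
[-0.00048264 -0.00244999  0.16091604]
```

View pics/t2.png

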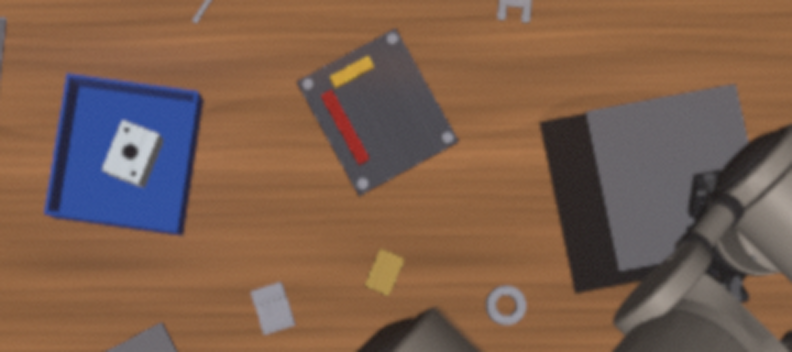

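The lid is level, and it and the mat are centred within about 1 mm of each other in the same camera. The aluminium block is visible in the tub at crop pixel (131,153). Now I lower the lid.

>>> {"fn": "servo_tool", "kwargs": {
  "steps": [
    {"linear": [0, 0, -0.035], "twist": [0, 0, 0], "hand": 1},
    {"linear": [0, 0, -0.045], "twist": [0, 0, 0], "hand": 1},
    {"linear": [0, 0, -0.04], "twist": [0, 0, 0], "hand": 1},
    {"linear": [0, 0, -0.02], "twist": [0, 0, 0], "hand": 1},
    {"linear": [0, 0, -0.005], "twist": [0, 0, 0], "hand": 1}
  ]
}}

```text
clock: 6.62
eef_pos: [0.4036, -0.3008, 0.0243]
tool_rot: [-2.018, -2.404, -0.001]
contact_force: [0.5, 0.0, -1.3]
finger_gap: 0.104
grip_force: 68.9
```

>>> {"fn": "servo_tool", "kwargs": {
  "steps": [
    {"linear": [0, 0, -0.002], "twist": [0, 0, 0], "hand": 1},
    {"linear": [0, 0, -0.001], "twist": [0, 0, 0], "hand": 1},
    {"linear": [0, 0, 0], "twist": [0, 0, 0], "hand": 1}
  ]
}}

```text
clock: 7.0
eef_pos: [0.4045, -0.3023, 0.0226]
tool_rot: [2.019, 2.405, -0.0]
contact_force: [0.1, 0.3, -0.4]
finger_gap: 0.1
grip_force: 69.0
```

>>> {"fn": "servo_tool", "kwargs": {
  "steps": [
    {"linear": [0, 0, -0.0015], "twist": [0, 0, 0], "hand": 1},
    {"linear": [0, 0, 0], "twist": [0, 0, 0], "hand": 1},
    {"linear": [0, 0, 0], "twist": [0, 0, 0], "hand": -1},
    {"linear": [0, 0, 0], "twist": [0, 0, 0], "hand": -1},
    {"linear": [0, 0, 0], "twist": [0, 0, 0], "hand": -1}
  ]
}}

```text
clock: 7.62
eef_pos: [0.4041, -0.3021, 0.0203]
tool_rot: [2.02, 2.406, -0.0]
contact_force: [-0.1, 0.5, 0.3]
finger_gap: 0.735
grip_force: 0.0
```

>>> {"fn": "servo_tool", "kwargs": {
  "steps": [
    {"linear": [0, 0, 0], "twist": [0, 0, 0], "hand": -1},
    {"linear": [0, 0, 0.03], "twist": [0, 0, 0], "hand": -1},
    {"linear": [0, 0, 0.05], "twist": [0, 0, 0], "hand": -1},
    {"linear": [0, 0, 0.05], "twist": [0, 0, 0], "hand": -1},
    {"linear": [0, 0, 0.05], "twist": [0, 0, 0], "hand": -1}
  ]
}}

```text
clock: 8.25
eef_pos: [0.4039, -0.3018, 0.2018]
tool_rot: [-2.02, -2.406, 0.0]
contact_force: [-0.1, -0.9, -0.1]
finger_gap: 1.004
grip_force: 0.0
```

```bash
python3 - <<'E'
from h import *
s=st(); p,d,K,W=cam("wrist"); C=cloud(d,K,W)
H,S,V=cv2.split(cv2.cvtColor(p,cv2.COLOR_RGB2HSV))
m=(S<80)&(C[...,2]>.008)&(C[...,2]<.02)&(V>60)
q=C[m]; A=np.c_[q[:,:2],np.ones(len(q))]; print(len(q),np.linalg.lstsq(A,q[:,2],rcond=None)[0],np.median(q[:,2]))
p,d,K,W=cam("side"); C=cloud(d,K,W); H,S,V=cv2.split(cv2.cvtColor(p,cv2.COLOR_RGB2HSV))
m=(S<80)&(C[...,2]>.008)&(C[...,2]<.02)&(C[...,0]>.35)&(C[...,0]<.6)&(C[...,1]<-.18)
q=C[m]; A=np.c_[q[:,:2],np.ones(len(q))]; print(len(q),np.linalg.lstsq(A,q[:,2],rcond=None)[0],np.median(q[:,2]),cv2.minAreaRect((q[:,:2]*1000).astype(np.float32)))
# block from top2
z=np.load("top2.npz");p,d,K,W=[z[k] for k in "pdKW"]; H,S,V=cv2.split(cv2.cvtColor(p,cv2.COLOR_RGB2HSV));C=cloud(d,K,W)
m=(S<60)&(V>140); m[:, :185]=0;m[:,245:]=0;m[:200]=0;m[260:]=0
print(m.sum(),np.median(C[m][:,2])); v,u=np.nonzero(m); w=plane(np.c_[u,v],.054,K,W)[:,:2]; print(cv2.minAreaRect((w*1000).astype(np.float32)))
E
```

```text
t 8.25 p [ 403.9 -301.8  201.8] tooly deg 10.0 z [-0.  0. -1.] F [-0.1 -0.9 -0.1] gap 1.004 grip 0.0 j [-0.79  0.33  1.63 -0.    1.18 -0.97]
26402 [-0.00302649  0.00218081  0.01513717] 0.012979497040496918
8617 [0.00152422 0.00142868 0.01361526] 0.013944771806514877 ((474.18994140625, -288.951171875), (168.1014404296875, 158.2557373046875), 9.757509231567383)
405 0.054917067789410634
((518.0410766601562, 281.9803771972656), (43.762760162353516, 61.331722259521484), 68.35279846191406)
```

>>> {"fn": "servo_tool", "kwargs": {
  "steps": [
    {"linear": [0.02, 0.038, 0.008], "twist": [0, 0, 0.128], "hand": -1},
    {"linear": [0.02, 0.038, 0.008], "twist": [0, 0, 0.128], "hand": -1},
    {"linear": [0.02, 0.038, 0.008], "twist": [0, 0, 0.128], "hand": -1},
    {"linear": [0.02, 0.038, 0.008], "twist": [0, 0, 0.128], "hand": -1},
    {"linear": [0.02, 0.038, 0.008], "twist": [0, 0, 0.128], "hand": -1}
  ]
}}

```text
clock: 8.98
eef_pos: [0.5044, -0.1106, 0.2396]
tool_rot: [-1.154, -2.921, 0.0]
contact_force: [0.3, -1.0, -0.4]
finger_gap: 1.0
grip_force: 0.0
```

>>> {"fn": "servo_tool", "kwargs": {
  "steps": [
    {"linear": [0.02, 0.038, 0.008], "twist": [0, 0, 0.128], "hand": -1},
    {"linear": [0.02, 0.038, 0.008], "twist": [0, 0, 0.126], "hand": -1},
    {"linear": [0.02, 0.038, 0.008], "twist": [0, 0, 0.126], "hand": -1},
    {"linear": [0, 0, 0], "twist": [0, 0, 0], "hand": -1}
  ]
}}

```text
clock: 9.48
eef_pos: [0.5649, 0.0044, 0.2635]
tool_rot: [-0.582, -3.087, -0.001]
contact_force: [-0.2, -1.2, 0.8]
finger_gap: 0.997
grip_force: 0.0
```

```bash
cat > fx.py <<'E'
from h import *
def fixture(n,t):
    p,d,K,W=cam(n); save(t,p); C=cloud(d,K,W); H,S,V=cv2.split(cv2.cvtColor(p,cv2.COLOR_RGB2HSV))
    for nm,m in(("red",(S>140)&((H<6)|(H>172))&(V>60)),("yel",(S>140)&(H>18)&(H<34)&(V>90))):
        for lo,hi in((.022,.036),):
            mm=m&(C[...,2]>lo)&(C[...,2]<hi)&(abs(C[...,0]-.57)<.11)&(abs(C[...,1]-.01)<.11)
            q=C[mm]; print(nm,mm.sum(),np.median(q[:,2]).round(4),[np.round(x,1) for x in cv2.minAreaRect((q[:,:2]*1000).astype(np.float32))])
E
python3 - <<'E'
from fx import *
st(); fixture("wrist","w3.png"); fixture("side","s3.png")
E
```

```text
t 9.47 p [564.9   4.4 263.5] tooly deg 68.7 z [-0.     0.001 -1.   ] F [-0.2 -1.2  0.8] gap 0.997 grip 0.0 j [-0.13  0.39  1.36  0.    1.39 -1.33]
red 1002 0.0279 [array([549.8,  43.8]), array([88.8, 13.5]), np.float64(27.9)]
yel 526 0.0279 [array([613. ,  35.7]), array([13.7, 49.9]), np.float64(27.7)]
red 236 0.0291 [array([548.5,  44.5]), array([88.4, 15.5]), np.float64(27.3)]
yel 147 0.0288 [array([612.1,  35.9]), array([17.2, 50.3]), np.float64(31.2)]
```

View pics/w3.png

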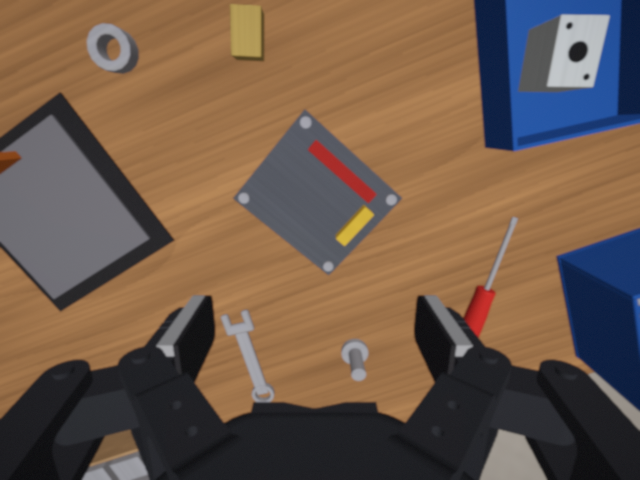

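The wrist view shows the fixture at about (318,190): red stop at (342,172) and yellow at (355,226). The block in the tub is at (578,52), and the lid lies flat on the mat. Now to the block.

>>> {"fn": "servo_tool", "kwargs": {
  "steps": [
    {"linear": [-0.006, 0.04, -0.003], "twist": [0, 0, 0], "hand": -1},
    {"linear": [-0.006, 0.04, -0.003], "twist": [0, 0, 0], "hand": -1},
    {"linear": [-0.006, 0.04, -0.003], "twist": [0, 0, 0], "hand": -1},
    {"linear": [-0.006, 0.04, -0.01], "twist": [0, 0, 0], "hand": -1},
    {"linear": [-0.006, 0.04, -0.02], "twist": [0, 0, 0], "hand": -1}
  ]
}}

```text
clock: 10.2
eef_pos: [0.5342, 0.2017, 0.2252]
tool_rot: [0.593, 3.084, 0.0]
contact_force: [1.5, -0.4, -0.6]
finger_gap: 1.001
grip_force: 0.0
```

>>> {"fn": "servo_tool", "kwargs": {
  "steps": [
    {"linear": [-0.006, 0.04, -0.02], "twist": [0, 0, 0], "hand": -1},
    {"linear": [-0.006, 0.04, -0.02], "twist": [0, 0, 0], "hand": -1},
    {"linear": [0, 0, 0], "twist": [0, 0, 0], "hand": -1}
  ]
}}

```text
clock: 10.58
eef_pos: [0.5204, 0.2825, 0.1828]
tool_rot: [-0.586, -3.082, 0.004]
contact_force: [-0.4, 0.6, -0.3]
finger_gap: 0.998
grip_force: 0.0
```

```bash
python3 - <<'E'
from h import *
st(); p,d,K,W=cam("wrist"); C=cloud(d,K,W); H,S,V=cv2.split(cv2.cvtColor(p,cv2.COLOR_RGB2HSV))
m=(S<80)&(abs(C[...,2]-.054)<.004)&(abs(C[...,0]-.522)<.06)&(abs(C[...,1]-.285)<.06)
q=C[m]; print(m.sum(),np.median(q[:,2]),cv2.minAreaRect((q[:,:2]*1000).astype(np.float32)))
E
```

```text
t 10.57 p [520.4 282.5 182.8] tooly deg 68.5 z [-0.004 -0.002 -1.   ] F [-0.4  0.6 -0.3] gap 0.998 grip 0.0 j [ 0.37  0.51  1.4   0.    1.24 -0.83]
3770 0.05401540184506762 ((520.993408203125, 282.7787780761719), (43.902496337890625, 60.42470932006836), 67.74115753173828)
```

>>> {"fn": "servo_tool", "kwargs": {
  "steps": [
    {"linear": [0.0006, 0.0003, -0.035], "twist": [0, 0, -0.013], "hand": -1},
    {"linear": [0, 0, -0.045], "twist": [0, 0, 0], "hand": -1},
    {"linear": [0, 0, -0.04], "twist": [0, 0, 0], "hand": -1},
    {"linear": [0, 0, -0.028], "twist": [0, 0, 0], "hand": -1},
    {"linear": [0, 0, -0.01], "twist": [0, 0, 0], "hand": -0.5}
  ],
  "newtons": 90
}}

```text
clock: 11.25
eef_pos: [0.5227, 0.2801, 0.0262]
tool_rot: [-0.612, -3.08, 0.003]
contact_force: [0.2, -0.2, 0.6]
finger_gap: 0.815
grip_force: 0.0
```

>>> {"fn": "servo_tool", "kwargs": {
  "steps": [
    {"linear": [0, 0, 0], "twist": [0, 0, 0], "hand": 0},
    {"linear": [0, 0, 0], "twist": [0, 0, 0], "hand": 1},
    {"linear": [0, 0, 0], "twist": [0, 0, 0], "hand": 1},
    {"linear": [0, 0, 0], "twist": [0, 0, 0], "hand": 1}
  ]
}}

```text
clock: 11.75
eef_pos: [0.5238, 0.2823, 0.0289]
tool_rot: [0.608, 3.079, 0.002]
contact_force: [-0.2, -2.7, 7.3]
finger_gap: 0.497
grip_force: 93.4
```

>>> {"fn": "servo_tool", "kwargs": {
  "steps": [
    {"linear": [0, 0, 0.015], "twist": [0, 0, 0], "hand": 1},
    {"linear": [0, 0, 0.035], "twist": [0, 0, 0], "hand": 1},
    {"linear": [0, 0, 0.04], "twist": [0, 0, 0], "hand": 1},
    {"linear": [0, 0, 0.035], "twist": [0, 0, 0], "hand": 1},
    {"linear": [0, 0, 0], "twist": [0, 0, 0], "hand": 1}
  ]
}}

```text
clock: 12.38
eef_pos: [0.524, 0.2831, 0.1557]
tool_rot: [0.607, 3.077, 0.006]
contact_force: [0.4, 0.6, -3.4]
finger_gap: 0.499
grip_force: 92.4
```

```bash
python3 -c "
from h import *
st()"
```

```text
t 12.38 p [524.  283.1 155.7] tooly deg 67.7 z [ 0.006  0.002 -1.   ] F [ 0.4  0.6 -3.4] gap 0.499 grip 92.4 j [ 0.37  0.53  1.44  0.    1.17 -0.81]
```

>>> {"fn": "servo_tool", "kwargs": {
  "steps": [
    {"linear": [0.0062, -0.034, 0], "twist": [0, 0, 0.109], "hand": 1},
    {"linear": [0.0062, -0.034, 0], "twist": [0, 0, 0.109], "hand": 1},
    {"linear": [0.0062, -0.034, 0], "twist": [0, 0, 0.109], "hand": 1},
    {"linear": [0.0062, -0.034, 0], "twist": [0, 0, 0.109], "hand": 1},
    {"linear": [0.0062, -0.034, 0], "twist": [0, 0, 0.109], "hand": 1}
  ]
}}

```text
clock: 13.0
eef_pos: [0.5527, 0.1113, 0.1506]
tool_rot: [0.249, -3.129, -0.0]
contact_force: [1.1, 0.7, -3.3]
finger_gap: 0.497
grip_force: 92.2
```

>>> {"fn": "servo_tool", "kwargs": {
  "steps": [
    {"linear": [0.0062, -0.034, 0], "twist": [0, 0, 0.109], "hand": 1},
    {"linear": [0.0062, -0.034, 0], "twist": [0, 0, 0.109], "hand": 1},
    {"linear": [0.0062, -0.034, -0.03], "twist": [0, 0, 0.109], "hand": 1},
    {"linear": [0, 0, -0.04], "twist": [0, 0, 0], "hand": 1},
    {"linear": [0, 0, -0.025], "twist": [0, 0, 0], "hand": 1}
  ]
}}

```text
clock: 13.62
eef_pos: [0.5701, 0.01, 0.0538]
tool_rot: [0.747, -3.046, -0.003]
contact_force: [-0.6, 0.7, -2.7]
finger_gap: 0.497
grip_force: 92.5
```

```bash
python3 - <<'E'
from fx import *
st(); fixture("wrist","w4.png")
for n in("wrist","side"):
    p,d,K,W=cam(n); C=cloud(d,K,W); H,S,V=cv2.split(cv2.cvtColor(p,cv2.COLOR_RGB2HSV))
    m=(S<70)&(V>120)&(C[...,2]>.03)&(C[...,2]<.1)&(abs(C[...,0]-.57)<.06)&(abs(C[...,1]-.01)<.06)
    q=C[m]; print(n,m.sum(),q.min(0).round(3),q.max(0).round(3)) if m.sum() else 0
    if n=="side": save("s4.png",cv2.resize(p[150:310,280:460],None,fx=3,fy=3)) 
E
```

```text
t 13.62 p [570.1  10.   53.8] tooly deg 117.6 z [-0.005  0.001 -1.   ] F [-0.6  0.7 -2.7] gap 0.497 grip 92.5 j [-0.12  0.62  1.61  0.    0.92 -2.17]
red 2829 0.028 [array([537.2,  36.6]), array([60.9, 13.5]), np.float64(28.0)]
yel 0 nan [array([0., 0.]), array([0., 0.]), np.float64(0.0)]
wrist 16817 [ 0.529 -0.024  0.03 ] [0.603 0.042 0.097]
side 860 [ 0.53  -0.023  0.03 ] [0.601 0.042 0.095]
  return _methods._mean(a, axis=axis, dtype=dtype,
  ret = ret.dtype.type(ret / rcount)
```

View pics/w4.png

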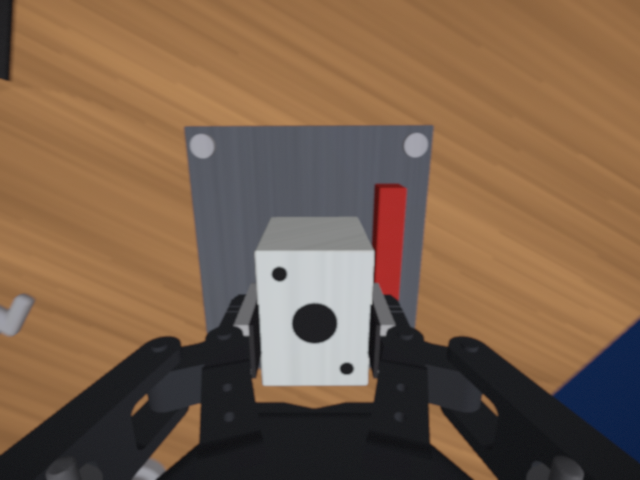

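View pics/s4.png

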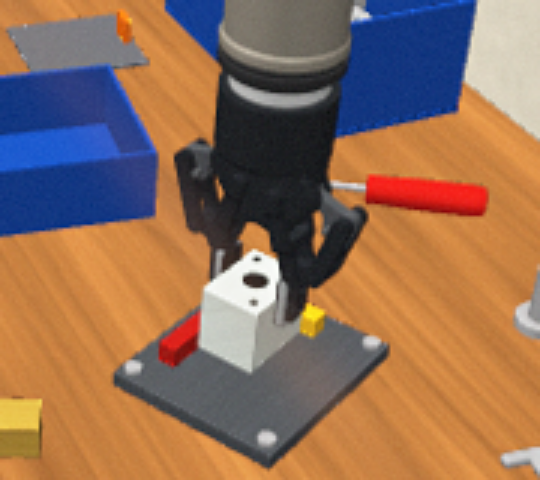

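The block hangs upright and square in the grip. Its top is at wrist pixel (315,318), the red stop is to its right at (390,240), and both stops are still clear of it. I'll measure the gaps.

```bash
python3 - <<'E'
from h import *
st(); p,d,K,W=cam("wrist"); C=cloud(d,K,W); H,S,V=cv2.split(cv2.cvtColor(p,cv2.COLOR_RGB2HSV))
B=C[318-25:318-20,300:330]; print("above bore z",np.median(B[...,2]))
zt=np.median(C[260:290,290:340,2]); m=(abs(C[...,2]-zt)<.0025)&(S<70)&(V>150); 
m=cv2.morphologyEx(m.astype(np.uint8),cv2.MORPH_OPEN,np.ones((9,9)))>0
r=cv2.minAreaRect((C[m][:,:2]*1000).astype(np.float32)); print(zt,m.sum(),r)
a=np.radians(27.8);R=np.array([[np.cos(a),-np.sin(a)],[np.sin(a),np.cos(a)]])
print("block minus seat in fixture frame mm",R.T@(np.array(r[0])-[576.6,25.3]))
E
```

```text
t 13.78 p [570.5  10.5  55.1] tooly deg 117.6 z [-0.005  0.001 -1.   ] F [-0.4 -0.3 -3.5] gap 0.497 grip 92.3 j [-0.12  0.62  1.6   0.    0.93 -2.17]
above bore z 0.08038720300222882
0.08038624158051214 12792 ((568.1318359375, 8.854793548583984), (60.60491943359375, 44.12439727783203), 28.0498104095459)
block minus seat in fixture frame mm [-15.16060141 -10.59767817]
```

>>> {"fn": "servo_tool", "kwargs": {
  "steps": [
    {"linear": [0, 0, -0.01], "twist": [0, 0, 0], "hand": 1},
    {"linear": [0, 0, -0.006], "twist": [0, 0, 0], "hand": 1},
    {"linear": [0, 0, -0.0015], "twist": [0, 0, 0], "hand": 1},
    {"linear": [0, 0, 0], "twist": [0, 0, 0], "hand": 1}
  ]
}}

```text
clock: 14.32
eef_pos: [0.5724, 0.0103, 0.0399]
tool_rot: [-0.75, 3.05, -0.0]
contact_force: [-0.4, 0.9, -2.6]
finger_gap: 0.496
grip_force: 92.4
```

>>> {"fn": "servo_tool", "kwargs": {
  "steps": [
    {"linear": [0, 0, -0.001], "twist": [0, 0, 0], "hand": 1},
    {"linear": [0, 0, 0], "twist": [0, 0, 0], "hand": 1}
  ]
}}

```text
clock: 14.58
eef_pos: [0.5724, 0.0103, 0.0389]
tool_rot: [-0.75, 3.05, -0.0]
contact_force: [0.2, -0.2, -4.0]
finger_gap: 0.496
grip_force: 92.4
```

>>> {"fn": "servo_tool", "kwargs": {
  "steps": [
    {"linear": [0, 0, -0.001], "twist": [0, 0, 0], "hand": 1},
    {"linear": [0, 0, -0.001], "twist": [0, 0, 0], "hand": 1},
    {"linear": [0, 0, 0], "twist": [0, 0, 0], "hand": 1}
  ]
}}

```text
clock: 14.95
eef_pos: [0.5724, 0.0103, 0.0369]
tool_rot: [-0.75, 3.051, -0.0]
contact_force: [0.2, 0.1, -2.3]
finger_gap: 0.495
grip_force: 92.5
```

>>> {"fn": "servo_tool", "kwargs": {
  "steps": [
    {"linear": [0, 0, -0.001], "twist": [0, 0, 0], "hand": 1},
    {"linear": [0, 0, 0], "twist": [0, 0, 0], "hand": 1}
  ]
}}

```text
clock: 15.2
eef_pos: [0.5724, 0.0102, 0.0369]
tool_rot: [-0.75, 3.05, -0.0]
contact_force: [-3.7, -0.1, 5.6]
finger_gap: 0.502
grip_force: 93.8
```

>>> {"fn": "servo_tool", "kwargs": {
  "steps": [
    {"linear": [0.0015, 0.003, 0], "twist": [0, 0, 0], "hand": 1},
    {"linear": [0.0015, 0.003, 0], "twist": [0, 0, 0], "hand": 1},
    {"linear": [0.0015, 0.003, 0], "twist": [0, 0, 0], "hand": 1},
    {"linear": [0.0015, 0.003, 0], "twist": [0, 0, 0], "hand": 1},
    {"linear": [0, 0, 0], "twist": [0, 0, 0], "hand": 1}
  ]
}}

```text
clock: 15.82
eef_pos: [0.5793, 0.022, 0.0369]
tool_rot: [-0.75, 3.048, -0.002]
contact_force: [-0.7, -1.3, 6.6]
finger_gap: 0.499
grip_force: 93.5
```

```bash
cat > bl.py <<'E'
from h import *
def bl():
    s=st(); p,d,K,W=cam("wrist"); C=cloud(d,K,W); H,S,V=cv2.split(cv2.cvtColor(p,cv2.COLOR_RGB2HSV))
    zt=np.median(C[260:290,290:340,2]); m=(abs(C[...,2]-zt)<.0025)&(S<70)&(V>150)
    m=cv2.morphologyEx(m.astype(np.uint8),cv2.MORPH_OPEN,np.ones((9,9)))>0
    r=cv2.minAreaRect((C[m][:,:2]*1000).astype(np.float32))
    a=np.radians(27.8);R=np.array([[np.cos(a),-np.sin(a)],[np.sin(a),np.cos(a)]])
    print(zt,r,"off seat",R.T@(np.array(r[0])-[576.6,25.3]),"F fixture",R.T@s["contact_force"][:2],s["contact_force"][2])
E
python3 -c "
from bl import *
bl()"
```

```text
t 15.82 p [579.3  22.   36.9] tooly deg 117.6 z [ 0.002 -0.001 -1.   ] F [-0.7 -1.3  6.6] gap 0.499 grip 93.5 j [-0.09  0.65  1.6  -0.    0.89 -2.15]
0.062052479819805606 ((576.7178955078125, 20.44757843017578), (60.920074462890625, 44.233402252197266), 28.01509666442871) off seat [-2.15881647 -4.34734469] F fixture [-1.16296195 -0.80187809] 6.576270328647538
```

>>> {"fn": "servo_tool", "kwargs": {
  "steps": [
    {"linear": [-0.0007, 0.0013, 0], "twist": [0, 0, 0], "hand": 1},
    {"linear": [-0.0007, 0.0013, 0], "twist": [0, 0, 0], "hand": 1},
    {"linear": [-0.0005, 0.0009, 0], "twist": [0, 0, 0], "hand": 1},
    {"linear": [0, 0, 0], "twist": [0, 0, 0], "hand": 1}
  ]
}}

```text
clock: 16.38
eef_pos: [0.5779, 0.0254, 0.0369]
tool_rot: [-0.749, 3.047, -0.003]
contact_force: [0.6, -2.4, 5.5]
finger_gap: 0.495
grip_force: 93.5
```

>>> {"fn": "servo_tool", "kwargs": {
  "steps": [
    {"linear": [-0.0002, 0.0004, 0], "twist": [0, 0, 0], "hand": 1},
    {"linear": [-0.0002, 0.0004, 0], "twist": [0, 0, 0], "hand": 1},
    {"linear": [0, 0, 0], "twist": [0, 0, 0], "hand": 1}
  ]
}}

```text
clock: 16.75
eef_pos: [0.5777, 0.026, 0.037]
tool_rot: [-0.749, 3.047, -0.003]
contact_force: [2.4, -3.3, 5.0]
finger_gap: 0.497
grip_force: 93.5
```

```bash
python3 -c "
from bl import *
bl()"
```

```text
t 16.75 p [577.7  26.   37. ] tooly deg 117.6 z [ 0.004 -0.001 -1.   ] F [ 2.4 -3.3  5. ] gap 0.497 grip 93.5 j [-0.09  0.65  1.6  -0.    0.88 -2.14]
0.062133763761678076 ((575.024169921875, 24.260868072509766), (60.17146682739258, 44.25632858276367), 27.59415054321289) off seat [-1.87858656 -0.18425024] F fixture [ 0.60218986 -4.04231876] 5.041065536474817
```

>>> {"fn": "servo_tool", "kwargs": {
  "steps": [
    {"linear": [-0.0005, 0.0009, 0], "twist": [0, 0, 0], "hand": 1},
    {"linear": [0.0009, 0.0005, 0], "twist": [0, 0, 0], "hand": 1},
    {"linear": [0.0009, 0.0005, 0], "twist": [0, 0, 0], "hand": 1},
    {"linear": [0, 0, 0], "twist": [0, 0, 0], "hand": 1}
  ]
}}

```text
clock: 17.3
eef_pos: [0.5779, 0.0262, 0.037]
tool_rot: [-0.75, 3.05, -0.005]
contact_force: [-2.1, -12.5, 9.8]
finger_gap: 0.497
grip_force: 94.1
```

```bash
python3 -c "
from bl import *
bl()"
```

```text
t 17.3 p [577.9  26.2  37. ] tooly deg 117.6 z [ 0.001 -0.003 -1.   ] F [ -2.1 -12.5   9.8] gap 0.497 grip 94.1 j [-0.09  0.65  1.6  -0.    0.89 -2.14]
0.06220239501756211 ((575.2611083984375, 24.6326904296875), (60.5357666015625, 44.21454620361328), 27.907743453979492) off seat [-1.49558231  0.03415181] F fixture [ -7.66739056 -10.09761162] 9.801905037019337
```

>>> {"fn": "servo_tool", "kwargs": {
  "steps": [
    {"linear": [0.0005, 0.0003, 0], "twist": [0, 0, 0], "hand": 1},
    {"linear": [0.0004, 0.0002, 0], "twist": [0, 0, 0], "hand": 1},
    {"linear": [-0.0003, 0.0005, 0], "twist": [0, 0, 0], "hand": 1},
    {"linear": [0, 0, 0], "twist": [0, 0, 0], "hand": 1},
    {"linear": [0, 0, 0], "twist": [0, 0, 0], "hand": 1}
  ]
}}

```text
clock: 17.98
eef_pos: [0.5785, 0.0266, 0.037]
tool_rot: [-0.751, 3.05, -0.007]
contact_force: [-2.1, -13.9, 8.7]
finger_gap: 0.494
grip_force: 94.1
```

```bash
python3 -c "
from bl import *
bl()"
```

```text
t 17.98 p [578.5  26.6  37. ] tooly deg 117.6 z [ 0.002 -0.004 -1.   ] F [ -2.1 -13.9   8.7] gap 0.494 grip 94.1 j [-0.08  0.65  1.6  -0.    0.89 -2.13]
0.062215154995876494 ((576.0741577148438, 25.10382080078125), (61.12160110473633, 44.10966873168945), 27.89087677001953) off seat [-0.55664544  0.07170943] F fixture [ -8.35657423 -11.32243467] 8.674181487813053
```

>>> {"fn": "servo_tool", "kwargs": {
  "steps": [
    {"linear": [0.0005, 0.0003, 0], "twist": [0, 0, 0], "hand": 1},
    {"linear": [0.0004, 0.0002, 0], "twist": [0, 0, 0], "hand": 1},
    {"linear": [0.0004, 0.0002, 0], "twist": [0, 0, 0], "hand": 1},
    {"linear": [0, 0, 0], "twist": [0, 0, 0], "hand": 1}
  ]
}}

```text
clock: 18.52
eef_pos: [0.5794, 0.027, 0.037]
tool_rot: [0.75, -3.05, 0.007]
contact_force: [-3.4, -15.5, 10.3]
finger_gap: 0.498
grip_force: 94.1
```

```bash
python3 -c "
from bl import *
bl()"
```

```text
t 18.52 p [579.4  27.   37. ] tooly deg 117.6 z [ 0.001 -0.004 -1.   ] F [ -3.4 -15.5  10.3] gap 0.498 grip 94.1 j [-0.08  0.65  1.59 -0.01  0.89 -2.13]
0.062307154084832755 ((576.7506713867188, 25.517566680908203), (60.38480758666992, 44.16506576538086), 27.9376220703125) off seat [0.23475124 0.12218422] F fixture [-10.21927435 -12.1204671 ] 10.270192195781464
```

>>> {"fn": "servo_tool", "kwargs": {
  "steps": [
    {"linear": [0.0005, 0.0003, 0], "twist": [0, 0, 0], "hand": 1},
    {"linear": [0.0004, 0.0002, 0], "twist": [0, 0, 0], "hand": 1},
    {"linear": [0.0004, 0.0002, 0], "twist": [0, 0, 0], "hand": 1},
    {"linear": [0, 0, 0], "twist": [0, 0, 0], "hand": 1}
  ]
}}

```text
clock: 19.08
eef_pos: [0.5794, 0.027, 0.037]
tool_rot: [0.75, -3.047, 0.007]
contact_force: [-9.5, -18.4, 13.3]
finger_gap: 0.492
grip_force: 94.6
```

```bash
python3 -c "
from bl import *
bl()"
```

```text
t 19.07 p [579.4  27.   37. ] tooly deg 117.6 z [-0.002 -0.005 -1.   ] F [ -9.5 -18.4  13.3] gap 0.492 grip 94.6 j [-0.08  0.66  1.59 -0.01  0.9  -2.13]
0.06233521641194048 ((576.8886108398438, 25.44186019897461), (60.60524368286133, 44.109249114990234), 27.80959129333496) off seat [ 0.32146136 -0.00911741] F fixture [-17.00325003 -11.84083613] 13.298743509957593
```

>>> {"fn": "servo_tool", "kwargs": {
  "steps": [
    {"linear": [-0.0003, 0.0006, 0], "twist": [0, 0, 0], "hand": 1},
    {"linear": [0.0003, 0.0001, 0], "twist": [0, 0, 0], "hand": 1},
    {"linear": [0, 0, 0], "twist": [0, 0, 0], "hand": 1},
    {"linear": [0, 0, 0], "twist": [0, 0, 0], "hand": 1},
    {"linear": [0, 0, 0], "twist": [0, 0, 0], "hand": 1}
  ]
}}

```text
clock: 19.75
eef_pos: [0.5794, 0.027, 0.037]
tool_rot: [0.75, -3.047, 0.008]
contact_force: [-8.8, -21.5, 14.1]
finger_gap: 0.498
grip_force: 94.6
```

```bash
python3 - <<'E'
from bl import *
bl(); p,d,K,W=cam("side"); save("s5.png",p)
E
```

```text
t 19.75 p [579.4  27.   37. ] tooly deg 117.6 z [-0.002 -0.006 -1.   ] F [ -8.8 -21.5  14.1] gap 0.498 grip 94.6 j [-0.08  0.66  1.59 -0.01  0.9  -2.13]
0.062344653523863355 ((576.7962646484375, 25.35012435913086), (60.77996826171875, 44.164207458496094), 27.997800827026367) off seat [ 0.19698931 -0.04719616] F fixture [-17.83068348 -14.89574834] 14.12552742873731
```

View pics/s5.png

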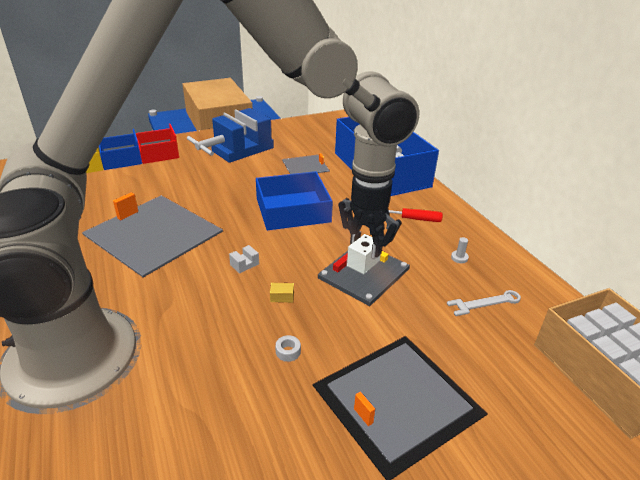

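The block sits in the corner at (363,257), no longer moving, pushed at about 18 N and 15 N. The lid lies flat on the mat at (400,400), and the bystanders are where they started. Handing in.

```bash
python3 -c "
from rig import job
print(job.job_done())"
```

```text
the job is handed in; nothing more can be done
None
```

The job is handed in at about 20 s: the lid lies flat and released on the mat, and the block is held in the fixture corner, pushed at about 18 N towards the yellow stop and 15 N towards the red; the hand-in gave no verdict.

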